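# Stack the adapters and set the stock marker

## Robot

A 6-joint arm with a two-finger parallel gripper is mounted at the origin on a cart in front of the work surface, level with it; the furniture and walls round the work are solid. World frame = base frame: x ahead of the robot, y to its left, z up, the work surface at z = 0. Lengths are in mm, angles in rad, forces in N, time in s.
With the tool pointing down it reaches from about 275 to 750 mm from the base axis. Payload 10.2 kg.
Tool frame: the origin (TCP) lies on the centre line of the jaws, within the pads' length; the fingertips stand 19 mm ahead of it and the grasp point (between the pads) is the TCP (robot.nose_length is the distance from the TCP to the fingertips, in mm); z points along the fingers, y is the direction in which the jaws open and shut (so a half turn about z gives the same grasp; the last joint's range is limited). The gripper opens to 85 mm and grips with 20 to 120 N. Pads are 22 mm wide; open, the fingers measure 114 mm over their backs; the gripper's body (76 mm by 85 mm) begins 54 mm behind the grasp point. The pads swing forward as they close: fully open they stand 13 mm farther back than shut.
Start: joints at [1.085, 0.313, 1.498, -0, 1.331, -0.223], TCP at [136.4, 506.977, 223.894] pointing down, gripper open.
Joint ranges: [-2.94, 2.94], [-0.97, 2.17], [0.19, 2.56], [-1.23, 4.37], [0.02, 3.11], [-2.88, 2.88]. Speed limits (rad/s): [2.39, 2.39, 3.01, 3.14, 3.14, 3.14].

## Interface

Orientations are given as a 3x3 rotation matrix whose columns are the frame's x, y, z axes.
In Python, from workcell import robot, command_gripper, solver, status, vision gives the robot as it stands. The module is installed in compiled form; this text tells all that it offers. Calls block until the motion is done:
- robot.reach(position, orientation): joint-space move of the TCP to a pose.
- robot.move_linear(position, rot=None, velocity=150, threshold=None): straight line of the TCP; rot=None keeps the orientation; velocity is the mean speed in mm/s. With threshold (N) it stops when the force on the tool has changed by that much, and returns True; else False.
- robot.move_j(angles): joint-space move.
- command_gripper(opening): opening from 0.0 (shut) to 1.0 (fully open); the grip force is fixed at half the most; returns when the fingers have stopped.
- robot.dwell(seconds).
- solver.solve_ik(position, orientation): joint angles nearest the present ones, or None.
- status.read_state(): the state.
- vision.get_image(name): name is "scene" or "top" or "wrist"; returns a dict with "pixels" (480x640x3 uint8, red, green, blue), "intrinsics" (3x3 intrinsics, pixels), "R" (3x3) and "t" (3): a world point X has camera coordinates R X + t. Camera axes: x right, y down, z forward; pixel columns grow to the right and rows downward; lengths in mm; the calibration is good to about 2 mm. A picture is of the moment at which its call begins. There is no depth.
A pose or a line that the arm cannot do raises robot.Unreachable and nothing moves.
- robot.hand_in(): hands the job in, once; it reports no verdict.
Trained networks look in the newest picture that a camera, given by its name, has taken for a name from the list of things; names that differ only in an ending like _2 or _b are one class to them, and where a whole thing is asked for, a point or a joint stands for the part that bears it (a point fixed in the world has none). Each returns a list of dicts, best first, with "confidence" (0 to 1); they miss things now and then, are a little off and sometimes report something else, mostly with a low value. They report only what shows in the picture. A call takes as long as a camera call.
- vision.search_frame(query, camera): "at" ([x, y, z] in mm, in world coordinates, good to about 4 mm: the middle of the surface that is visible of it).
The state is a dict: "clock": time; "q": joint angles; "qvel": joint speeds; "effort": joint torques, N m; "tool_pos": TCP position; "eef_rot": TCP orientation; "contact_force": force on the tool from outside, world axes, zero at the start; "ft_torque": the same for the moment, N m; "grip_width": opening from 0.0 (shut) to 1.0 (fully open).
Only numpy, scipy, OpenCV 4.12 (cv2) and the standard library are available. Lean on these libraries where they do the work, as an engineer would, in place of code of your own. Each camera call takes 0.05 s, during which the arm holds its last target. There are 200 camera calls.

## Task

Clear the white board by setting the grey lens case in the middle of the yellow pad, then stack all the black plug adapters from the grey mat upright on the board in two staggered courses: three in the blue outlines, the rest squarely on top, each centred across the joint between two below. Last, show the stock level by sliding the orange collar along the bent rail, round its corners, right up to the green stop if both upper places are filled, or right up to the red stop if only one is. Leave the other things on the bench alone.

Things in the scene. Friction and masses are not known exactly. Their poses are not given: they have to be found in the camera images.
- board: white stocking board, fixed flat on the bench, 82 mm (its x) by 212 mm (its y), 4 mm thick, with three blue outlines 52 mm (x) by 62 mm (y) in a row along its y, 64 mm apart; origin at the centre of its underside. It and the grey mat change places from start to start and it is turned by up to 0.1 rad
- mat: grey parts mat, fixed flat on the bench, 150 mm (its x) by 240 mm (its y), 3 mm thick, origin at the centre of its underside; the adapters start on it in two rows along its y, 70 mm apart: three in the row nearer the robot, two in the other, with about 30 mm between those in a row
- rail: bent round steel rail 8 mm thick, lying level with its axis 62 mm above the bench, fixed on a foot at each end. In its frame (origin at bench height, x away from the robot) the axis runs in plan through (35,-140), (35,-75), (-35,-35), (-35,35), (35,75), (35,140) mm, each of the four inner corners rounded to 25 mm radius; the rail goes down to its feet at y = -148 and +148 mm
- collar: orange marker collar, a ring of 40 mm outside and 22 mm hole diameter, 22 mm long, 0.04 kg, threaded on the rail and hanging on it; origin at its centre (7 mm below the rail's axis while it hangs), its y along the hole. Starts on the middle straight of the rail, stays wherever it is left, slides easily. It can be gripped from above across its 40 mm, and must turn with the rail at the corners
- stop_green: green end stop, a disc 30 mm across and 8 mm thick fixed round one end of the rail; origin at its centre, on the rail's axis, at rail y = +130 or -130 mm (changes places with the red one from start to start)
- stop_red: red end stop, same as the green one, at the other end of the rail
- place_1 (a point): centre of the outline at the board's -y end, on the board's surface: an adapter in that outline has its origin here
- place_2 (a point): the same for the middle outline
- place_3 (a point): the same for the outline at the +y end
- place_4 (a point): upper place, 40 mm above the board, over the joint of outlines 1 and 2: an adapter lying across that joint has its origin here
- place_5 (a point): the same over the joint of outlines 2 and 3
- lens_case: dark grey lens case, a box 50 mm across its x, 64 mm along its y, 24 mm high, 0.05 kg; origin at the centre of its underside, z up. Starts flat on the white board, lying over the outlines, turned up to 0.3 rad from the board; grip it across its x
- pad: yellow square pad, fixed flat on the bench to the right of the rail, 80 by 80 mm, 3 mm thick, origin at the centre of its underside; empty at the start
- cup_screws: blue open parts cup, 62 mm across, 31 mm high, bystander; origin at the centre of its underside
- driver_green: green-handled screwdriver, 152 mm long along its y, lying, bystander; origin at the centre of its underside
- label_roll_b: white roll of labels, 66 mm across, 30 mm high, lying flat, bystander; origin at the centre of its underside
- adapter_1: black plug adapter, a box with 46 mm across its x, 58 mm along its y, 40 mm high, 0.1 to 0.2 kg; origin at the centre of its underside, z up. Starts upright on the grey mat, its y (long side) along the mat's x; grip it across its x (46 mm), or where something stands close, across its y (58 mm). May be absent; four or five are present
- adapter_2: plug adapter just like adapter_1; may be absent
- adapter_3: plug adapter just like adapter_1; may be absent
- adapter_4: plug adapter just like adapter_1; may be absent
- adapter_5: plug adapter just like adapter_1; may be absent

How it is judged:
By the outcome, as a careful person would: the job done as asked, in the order asked, and still so for the second after the job is handed in, with the robot touching nothing.
Of adapter_1, adapter_2, adapter_3, adapter_4, adapter_5 only 4 to 5 are there at a start; the rules pass over those that are not, and their reading is None.
At some moment in a run one of adapter_1, adapter_2, adapter_3, adapter_4, adapter_5, lens_case may be knocked a few centimetres aside while the robot is not near it.
Once in a run the grip may slacken for a moment while it holds something.
It also fails if it takes over 210 s, if anything falls off the work surface, if the arm or the gripper's body presses on something with over 40 N, if the wrist force passes 120 N, or if a joint passes its speed limit or range.

## Working session

There is one attempt and no reset: what is moved stays moved. The work goes in short steps, each a Python script; the robot and the scene stay as the last script left them, time stands still between calls to the robot, and variables do not carry over. Pictures are saved under pics/ and viewed, about 12 in all and at most 16, crops included, and the job is handed in when it is done.

```bash
mkdir -p pics; ls
python3 - <<'E'
from workcell import robot, status, vision
import cv2, numpy as np
for n in ("top","scene"):
    d=vision.get_image(n); cv2.imwrite(f"pics/{n}0.png",d["pixels"][:,:,::-1]); np.savez(f"pics/{n}0.npz",**{k:np.array(v) for k,v in d.items()})
    print(n,np.round(d["intrinsics"],1).tolist(),np.round(d["R"],3).tolist(),np.round(d["t"]).tolist())
    for q in ("adapter_1","lens_case","board","mat","pad","collar","stop_green","stop_red","rail","cup_screws","driver_green","label_roll_b"):
        print(n,q,[(np.round(r["at"]).tolist(),round(r["confidence"],2)) for r in vision.search_frame(q,n)])
print(status.read_state()["clock"],robot.nose_length)
E
```

```text
pics
top [[494.9, 0.0, 324.9], [0.0, 494.9, 235.2], [0.0, 0.0, 1.0]] [[0.021, -1.0, 0.006], [-0.998, -0.022, -0.062], [0.062, -0.005, -0.998]] [189.0, 491.0, 1371.0]
top adapter_1 [([522.0, 435.0, 41.0], 0.86), ([592.0, 306.0, 41.0], 0.79), ([521.0, 271.0, 37.0], 0.73), ([526.0, 358.0, 44.0], 0.55)]
top lens_case [([555.0, 78.0, 25.0], 0.92), ([433.0, -29.0, 2.0], 0.55), ([553.0, 122.0, 4.0], 0.43)]
top board [([553.0, 122.0, 4.0], 0.74), ([428.0, -30.0, 2.0], 0.63)]
top mat []
top pad [([430.0, -32.0, 4.0], 0.88)]
top collar []
top stop_green [([449.0, 339.0, 73.0], 0.44)]
top stop_red []
top rail [([433.0, 216.0, 64.0], 0.64)]
top cup_screws [([499.0, 548.0, 12.0], 0.94), ([371.0, -173.0, 14.0], 0.71)]
top driver_green [([370.0, -170.0, 16.0], 0.66)]
top label_roll_b [([414.0, 581.0, 29.0], 0.85), ([550.0, 122.0, 4.0], 0.39)]
scene [[614.8, 0.0, 313.8], [0.0, 614.8, 239.6], [0.0, 0.0, 1.0]] [[0.897, -0.442, -0.005], [-0.244, -0.484, -0.84], [0.369, 0.755, -0.542]] [-332.0, 253.0, 1434.0]
scene adapter_1 [([589.0, 290.0, 40.0], 0.84), ([517.0, 258.0, 34.0], 0.71), ([516.0, 340.0, 41.0], 0.59), ([526.0, 424.0, 38.0], 0.54)]
scene lens_case [([551.0, 62.0, 30.0], 0.75)]
scene board [([545.0, 89.0, 9.0], 0.68), ([411.0, -23.0, 2.0], 0.31)]
scene mat [([581.0, 289.0, 2.0], 0.94)]
scene pad [([407.0, -20.0, 2.0], 0.77)]
scene collar [([368.0, 193.0, 62.0], 0.58)]
scene stop_green [([442.0, 331.0, 70.0], 0.39)]
scene stop_red [([430.0, 73.0, 67.0], 0.53)]
scene rail [([434.0, 146.0, 59.0], 0.76), ([368.0, 193.0, 62.0], 0.6), ([412.0, 568.0, 30.0], 0.56)]
scene cup_screws [([502.0, 549.0, 17.0], 0.83), ([525.0, 425.0, 40.0], 0.71)]
scene driver_green [([369.0, -178.0, 10.0], 0.83)]
scene label_roll_b [([415.0, 569.0, 27.0], 0.67)]
1.3 19.0
```

View pics/top0.png

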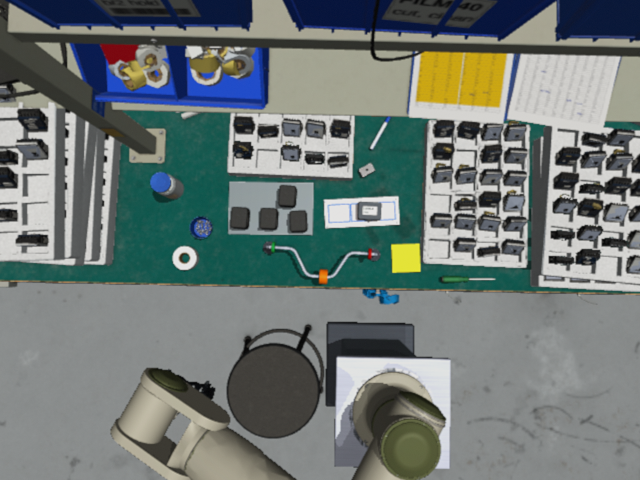

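View pics/scene0.png

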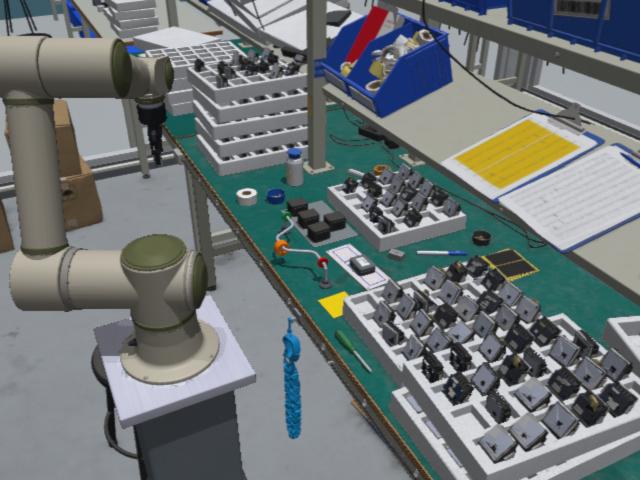

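The top view shows four adapters: a row of three at about (239,218), (268,218) and (297,221), and a single one at (287,196). The lens case on the board is at (368,211), the pad at (405,257), the collar at (323,276), the green stop at (268,247) and the red stop at (373,253). With four adapters the collar should end at red. Next I'll take close views with the wrist camera.

```bash
cat > h.py <<'E'
from workcell import robot, command_gripper, solver, status, vision
import numpy as np, cv2
def down(a):  # a: world angle of the jaw axis (tool y)
    c,s=np.cos(a),np.sin(a); return np.array([[-s,c,0],[c,s,0],[0,0,-1.]])
def best(p,a):  # half-turn that keeps the last joint nearest its middle
    c=[]
    for k in (0,np.pi):
        q=solver.solve_ik(p,down(a+k))
        if q is not None: c.append((abs(q[5]),a+k))
    return min(c)[1]
def shot(cam,name=None):
    d=vision.get_image(cam); d={k:np.array(v) for k,v in d.items()}
    if name: cv2.imwrite(f"pics/{name}.png",d["pixels"][:,:,::-1]); np.savez(f"pics/{name}.npz",**d)
    return d
def back(d,uv,z):  # pixel -> world at height z
    uv=np.atleast_2d(uv).astype(float); K=d["intrinsics"]; R=d["R"]; C=-R.T@d["t"].ravel()
    r=np.c_[uv,np.ones(len(uv))]@np.linalg.inv(K).T@R
    return C[:2]+r[:,:2]*((z-C[2])/r[:,2])[:,None]
def proj(d,X):
    c=np.atleast_2d(X)@d["R"].T+d["t"].ravel(); p=c@d["intrinsics"].T; return p[:,:2]/p[:,2:]
E
python3 - <<'E'
from h import *
s=status.read_state(); print(np.round(s["eef_rot"],2).tolist(),s["grip_width"],s["clock"])
for n,p in (("mat",(500,350,330)),("brd",(500,120,330)),("pad",(400,0,330))):
    a=best(p,np.pi/2); robot.reach(p,down(a)); d=shot("wrist",n)
    C=-d["R"].T@d["t"].ravel(); print(n,a,np.round(C),np.round(d["R"],2).tolist(),d["intrinsics"][0,0],np.round(back(d,[[0,0],[639,0],[639,479],[0,479]],0)).tolist())
print(status.read_state()["clock"],np.round(status.read_state()["q"],2))
m=np.hstack([cv2.resize(cv2.imread(f"pics/{n}.png"),(400,300)) for n in ("mat","brd")]); cv2.imwrite("pics/m1.png",m)
E
```

```text
[[-0.97, 0.26, 0.0], [0.26, 0.97, 0.0], [-0.0, 0.0, -1.0]] 1.0005607934367355 1.3
mat 1.5707963267948966 [429. 351. 480.] [[-0.0, 1.0, 0.0], [0.96, 0.0, 0.28], [0.28, 0.0, -0.96]] 406.4044294847402 [[305.0, 13.0], [304.0, 684.0], [934.0, 820.0], [934.0, -125.0]]
brd 1.5707963267948966 [430. 121. 480.] [[-0.0, 1.0, 0.0], [0.96, 0.0, 0.28], [0.28, 0.0, -0.96]] 406.4044294847402 [[306.0, -216.0], [305.0, 454.0], [936.0, 591.0], [936.0, -355.0]]
pad 4.71238898038469 [470.   1. 480.] [[0.0, -1.0, -0.0], [-0.96, -0.0, 0.28], [-0.28, 0.0, -0.96]] 406.4044294847402 [[596.0, 339.0], [596.0, -332.0], [-33.0, -467.0], [-33.0, 476.0]]
6.2917 [-0.29 -0.03  1.62  0.    1.55  1.28]
```

View pics/m1.png

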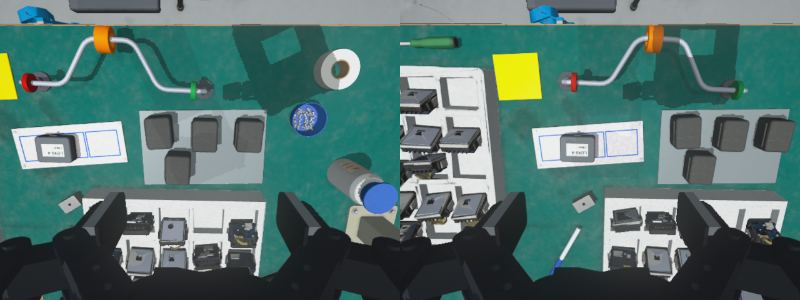

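Each wrist view shows red stop, rail, collar, board, lens case, mat and the four adapters clearly. Next I'll fit the poses by matching projected boxes to colour masks.

```bash
cat >> h.py <<'E'
from scipy.optimize import minimize
def load(n): return dict(np.load(f"pics/{n}.npz"))
def mask(d,kind):
    h=cv2.cvtColor(d["pixels"],cv2.COLOR_RGB2HSV).astype(int); H,S,V=h[...,0],h[...,1],h[...,2]
    m={"black":(V<92)&(S<60),"dark":(V<125)&(S<60),"white":(V>165)&(S<60),"yellow":(H>22)&(H<38)&(S>120)&(V>120),
       "orange":(H>5)&(H<18)&(S>150)&(V>110),"red":((H<5)|(H>174))&(S>130)&(V>70),"green":(H>50)&(H<75)&(S>110)&(V>60)}[kind]
    return m.astype(np.uint8)
def box(p,dims,z0):
    w,l,h=dims; c,s=np.cos(p[2]),np.sin(p[2])
    return np.array([[p[0]+c*a*w/2-s*b*l/2,p[1]+s*a*w/2+c*b*l/2,z0+k*h] for a in(-1,1) for b in(-1,1) for k in(0,1)])
def fit(d,m,dims,z0,init,pick=True):
    """IoU fit of a box silhouette [x,y,yaw] to the blob of m nearest init"""
    if pick:
        m=cv2.morphologyEx(m,cv2.MORPH_OPEN,np.ones((3,3),np.uint8)); n,lab,st,ce=cv2.connectedComponentsWithStats(m)
        c=proj(d,box(init,dims,z0)).mean(0); big=[i for i in range(1,n) if st[i,4]>150]
        i=min(big,key=lambda i:np.hypot(*(ce[i]-c))); m=(lab==i).astype(np.uint8)
        cs,_=cv2.findContours(m,cv2.RETR_EXTERNAL,cv2.CHAIN_APPROX_NONE); hull=cv2.convexHull(max(cs,key=cv2.contourArea))[:,0].astype(float)
        k=8; m=np.zeros((480*2,640*2),np.uint8); cv2.fillConvexPoly(m,np.round((hull+.5)*2*256).astype(np.int32),255,shift=8)
        m=(m>0).astype(np.uint8); 
    def cost(p):
        q=cv2.convexHull(proj(d,box(p,dims,z0)).astype(np.float32))[:,0]; r=np.zeros_like(m)
        cv2.fillConvexPoly(r,np.round((q+.5)*2*256).astype(np.int32),1,shift=8)
        return 1-(r&m).sum()/max((r|m).sum(),1)
    b=None
    for dy in (-.15,0,.15):
        s=np.array(init,float)+[0,0,dy]; sim=np.vstack([s,s+[8,0,0],s+[0,8,0],s+[0,0,.12]])
        o=minimize(cost,s,method="Nelder-Mead",options=dict(initial_simplex=sim,xatol=.05,fatol=1e-5,maxiter=250))
        if b is None or o.fun<b.fun: b=o
    return np.round([*b.x,1-b.fun],3)
A=(46,58,40); CASE=(50,64,24); BRD=(82,212,4); PAD=(80,80,3); MAT=(150,240,3)
E
python3 - <<'E'
from h import *
P=np.pi/2
for n in ("mat","brd"):
    d=load(n); k=mask(d,"black")
    for xy in ((515,271),(518,350),(518,430),(590,306)): print(n,"adapter",fit(d,k,A,3,(*xy,P)))
    print(n,"case",fit(d,mask(d,"dark"),CASE,4,(553,78,0)))
    print(n,"board",fit(d,mask(d,"white"),BRD,0,(553,122,0)))
for n in ("brd","pad"):
    d=load(n); print(n,"pad",fit(d,mask(d,"yellow"),PAD,0,(430,-31,0)))
d=load("mat"); o=d["pixels"][:,:,::-1].copy()
for c,col in (("black",(0,0,255)),("dark",(255,0,255)),("white",(0,255,255))): o[mask(d,c)>0]=col
cv2.imwrite("pics/seg.png",o[150:400])
E
```

```text
mat adapter [519.689 279.448   1.573   0.557]
mat adapter [520.804 357.668   1.569   0.538]
mat adapter [530.712 436.399   1.566   0.588]
mat adapter [5.92481e+02 3.08690e+02 1.45400e+00 5.54000e-01]
mat case [5.5676e+02 8.2213e+01 8.0000e-02 5.3800e-01]
mat board [6.25384e+02 6.45950e+01 1.24000e+00 3.60000e-02]
brd adapter [521.97  269.464   1.455   0.564]
brd adapter [527.518 350.81    1.444   0.624]
brd adapter [528.455 433.423   1.417   0.748]
brd adapter [592.447 303.652   1.571   0.605]
brd case [ 5.57376e+02  7.77390e+01 -9.50000e-02  2.79000e-01]
brd board [6.41535e+02 1.34767e+02 1.41900e+00 3.70000e-02]
brd pad [ 4.29628e+02 -3.01180e+01  4.10000e-02  9.89000e-01]
pad pad [ 4.29721e+02 -2.97210e+01  4.10000e-02  9.95000e-01]
```

View pics/seg.png

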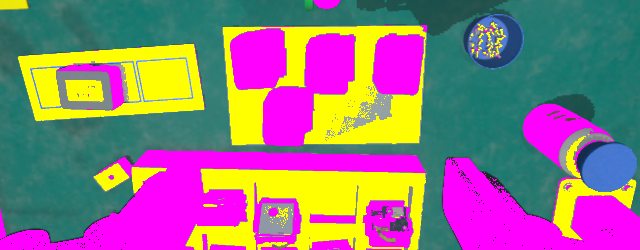

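```bash
cat >> h.py <<'E'
def hsv(d): return [c.astype(int) for c in cv2.split(cv2.cvtColor(d["pixels"],cv2.COLOR_RGB2HSV))]
def notgreen(d):
    H,S,V=hsv(d); return (~((H>60)&(H<100)&(S>75))).astype(np.uint8)
def darkm(d,v):
    H,S,V=hsv(d); return ((V<v)&(S<70)).astype(np.uint8)
E
python3 - <<'E'
from h import *
P=np.pi/2
for n in ("mat","brd"):
    d=load(n)
    for xy in ((521,275),(524,354),(528,434),(592,306)): print(n,"adapter",*[fit(d,darkm(d,v),A,3,(*xy,P)) for v in (100,112,124)])
    print(n,"case",*[fit(d,darkm(d,v),CASE,4,(556,80,0)) for v in (105,125,145)])
    print(n,"board",fit(d,notgreen(d),BRD,0,(553,122,0)),"mat",fit(d,notgreen(d),MAT,0,(555,350,0)))
d=load("brd"); H,S,V=hsv(d)
u=proj(d,[[592,306,43],[592,375,3],[556,80,28],[556,150,4],[590,330,3]]).astype(int); print([(V[b,a],S[b,a]) for a,b in u])
o=d["pixels"][180:300,190:640,::-1]; cv2.imwrite("pics/c1.png",cv2.resize(o,(800,213),interpolation=cv2.INTER_CUBIC))
E
```

```text
mat adapter [523.777 276.391   1.599   0.679] [522.289 278.061   1.648   0.869] [522.48  277.77    1.683   0.861]
mat adapter [529.874 356.676   1.555   0.945] [5.55845e+02 3.41090e+02 7.02000e-01 3.81000e-01] [5.50806e+02 3.45977e+02 7.57000e-01 3.74000e-01]
mat adapter [530.691 436.265   1.536   0.922] [530.607 436.396   1.542   0.936] [527.704 436.614   1.546   0.936]
mat adapter [593.551 307.782   1.523   0.827] [5.76431e+02 3.20869e+02 2.35700e+00 3.83000e-01] [5.75735e+02 3.21548e+02 2.36200e+00 3.78000e-01]
mat case [5.56224e+02 8.46600e+01 8.50000e-02 4.83000e-01] [5.5692e+02 8.2617e+01 6.3000e-02 5.4600e-01] [5.57573e+02 7.73460e+01 3.70000e-02 9.37000e-01]
mat board [5.56908e+02 9.67580e+01 7.10000e-02 9.94000e-01] mat [5.62633e+02 3.54454e+02 7.00000e-03 9.93000e-01]
brd adapter [524.258 273.521   1.593   0.901] [5.34833e+02 2.79977e+02 1.76500e+00 4.60000e-01] [5.33058e+02 2.79209e+02 1.76200e+00 4.50000e-01]
brd adapter [529.049 355.781   1.478   0.918] [527.565 356.111   1.598   0.924] [527.382 355.929   1.588   0.931]
brd adapter [529.599 436.009   1.476   0.919] [528.403 437.5     1.56    0.921] [527.766 436.627   1.61    0.917]
brd adapter [593.645 305.516   1.566   0.903] [5.34670e+02 2.80862e+02 1.81900e+00 4.60000e-01] [5.34273e+02 2.80181e+02 1.77100e+00 4.50000e-01]
brd case [ 5.56e+02  8.00e+01 -1.50e-01  0.00e+00] [ 5.58123e+02  7.94550e+01 -7.20000e-02  2.79000e-01] [ 5.57292e+02  7.93570e+01 -4.40000e-02  8.19000e-01]
brd board [5.57138e+02 9.68380e+01 7.20000e-02 9.90000e-01] mat [5.62718e+02 3.55389e+02 1.20000e-02 9.60000e-01]
[(np.int64(97), np.int64(5)), (np.int64(165), np.int64(23)), (np.int64(233), np.int64(3)), (np.int64(231), np.int64(1)), (np.int64(96), np.int64(5))]
```

View pics/c1.png

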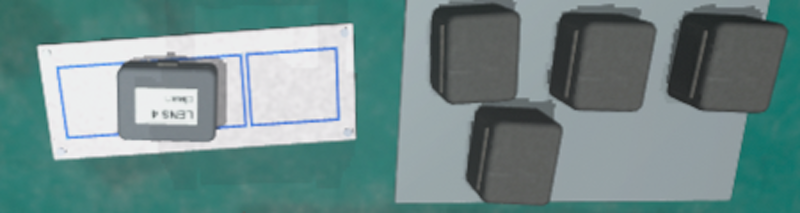

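Fits agree between the two views: board at (557.0, 96.8, yaw 0.072), pad at (429.7, −30, yaw 0.041), four adapters to about 1–2 mm. I'll move the case first.

```bash
cat >> h.py <<'E'
B=np.array([557.0,96.8]); BY=0.0715; PADP=np.array([429.7,-30]); PY=0.041
bx=np.array([np.cos(BY),np.sin(BY)]); by=np.array([-np.sin(BY),np.cos(BY)])
PL={1:(*(B-64*by),4),2:(*B,4),3:(*(B+64*by),4),4:(*(B-32*by),44),5:(*(B+32*by),44)}
ZT=200
def look(x,y,name=None):
    p=(x-50,y,330); robot.reach(p,down(np.pi/2)); return shot("wrist",name)
def st(tag):
    s=status.read_state(); print(tag,"t",round(s["clock"],1),"w",round(s["grip_width"]*85,1),"F",np.round(s["contact_force"],1),"p",np.round(s["tool_pos"],1)); return s
def pick(x,y,z,a,w):
    a=best((x,y,z),a); robot.reach((x,y,ZT),down(a)); command_gripper(w/85)
    if robot.move_linear((x,y,z),velocity=90,threshold=12): st("PICK CONTACT"); return False
    command_gripper(0); st("gripped"); robot.move_linear((x,y,ZT),velocity=120); st("lifted"); return True
def place(x,y,zt,a,w):
    """zt: tool height expected at touch-down"""
    a=best((x,y,zt),a); robot.reach((x,y,max(ZT,zt+60)),down(a)); s=st("over")
    robot.move_linear((x,y,zt+10),velocity=100); c=robot.move_linear((x,y,zt-3),velocity=20,threshold=5); st(f"down {c}")
    command_gripper(w/85); robot.move_linear((x,y,max(ZT,zt+60)),velocity=120); st("away")
E
python3 - <<'E'
from h import *
d=look(557,78,"case2"); f=fit(d,darkm(d,145),CASE,4,(556.5,78,0)); print(f)
o=d["pixels"][:,:,::-1].copy(); q=cv2.convexHull(proj(d,box(f,CASE,4)).astype(np.float32)).astype(int); cv2.polylines(o,[q],True,(0,0,255),1)
u=proj(d,[[556,78,28]])[0].astype(int); o=o[u[1]-90:u[1]+90,u[0]-120:u[0]+120]; cv2.imwrite("pics/c2.png",cv2.resize(o,None,fx=2.5,fy=2.5))
E
```

```text
[ 5.57295e+02  7.70070e+01 -7.00000e-03  9.61000e-01]
```

View pics/c2.png

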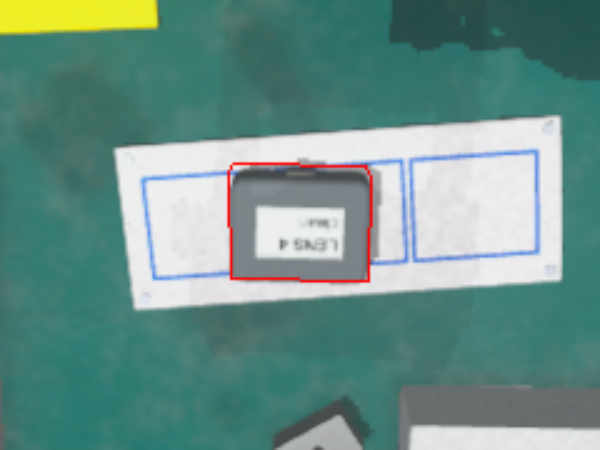

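The fitted outline sits on the case. Now to pick it up and place it.

Run:
```python
from h import *
if pick(557.3,77,28,-0.007,68):
    place(*PADP,27,PY,68)
    p=(400,-10,330); robot.reach(p,down(-np.pi/2)); d=shot("wrist","padchk"); print(fit(d,notgreen(d),PAD,0,(430,-30,0)),fit(d,darkm(d,145),CASE,3,(430,-30,0)))
    d=look(540,300,"mat2")
    for xy in ((523,276),(529,356),(530,436),(593,307)): print(fit(d,darkm(d,100),A,3,(*xy,np.pi/2)))
    st("end")
    o=np.hstack([load("padchk")["pixels"][100:360,150:550],d["pixels"][100:360,100:500]])[:,:,::-1]; cv2.imwrite("pics/c3.png",o)
```

```text
gripped t 13.2 w 0.0 F [ 0.6 -1.  -0.8] p [557.3  77.   28. ]
lifted t 14.8 w 0.0 F [ 0.4 -0.9 -0.3] p [557.   77.  199.3]
over t 15.5 w -0.1 F [-0.7 -0.2 -0.4] p [430.5 -29.9 200.2]
down False t 18.1 w -0.3 F [ 0.5 -0.2 -0.5] p [429.8 -30.   24. ]
away t 20.4 w 68.1 F [-0.5  0.3 -0.9] p [429.5 -29.9 199.5]
[ 5.54555e+02 -1.60893e+02  3.00000e-03  1.07000e-01] [ 4.3e+02 -3.0e+01 -1.5e-01  0.0e+00]
[5.40361e+02 2.87234e+02 2.20100e+00 4.24000e-01]
[529.657 356.364   1.542   0.937]
[529.757 435.834   1.483   0.915]
[5.69307e+02 2.98648e+02 2.34300e+00 4.24000e-01]
end t 24.1 w 67.9 F [-0.   0.1 -0.4] p [490.1 299.6 330.1]
```

View pics/c3.png

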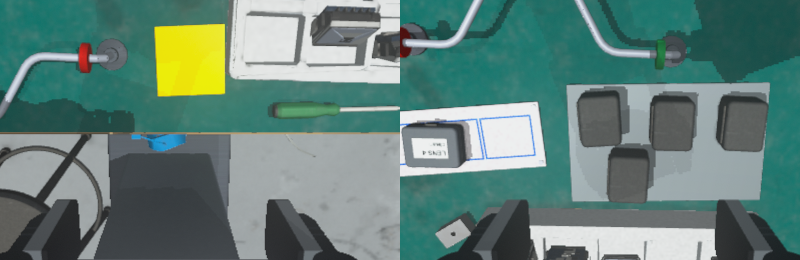

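The first close missed: the width went to 0, and the picture shows the case still on the board and the pad empty. The open fingertips sit farther back than I assumed, so I'll go deeper, with a guarded descent.

Run:
```python
from h import *
d=look(557,78,"case3"); f=fit(d,darkm(d,145),CASE,4,(556.5,78,0)); print(f)
if f[3]>.9:
    a=best((*f[:2],28),f[2]); robot.reach((*f[:2],ZT),down(a)); command_gripper(68/85)
    robot.move_linear((*f[:2],30),velocity=90); c=robot.move_linear((*f[:2],19),velocity=20,threshold=5); s=st(f"touch {c}")
    if c: robot.move_linear((*f[:2],s["tool_pos"][2]+3),velocity=20)
    command_gripper(0); st("closed")
```

```text
[ 5.57736e+02  7.68660e+01 -3.20000e-02  9.53000e-01]
touch False t 29.4 w 68.2 F [-0.3  0.7  0.3] p [557.8  76.9  19. ]
closed t 30.1 w 0.1 F [-2.6 -0.3 14.7] p [559.   76.8  21. ]
```

Run:
```python
from h import *
a=shot("scene","s2"); b=shot("wrist","w2")
c=proj(a,[[557,77,10]])[0].astype(int); o=a["pixels"][c[1]-60:c[1]+60,c[0]-80:c[0]+80]
cv2.imwrite("pics/c4.png",np.hstack([cv2.resize(o,(400,300)),cv2.resize(b["pixels"],(400,300))])[:,:,::-1])
```

```text
(no output)
```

View pics/c4.png

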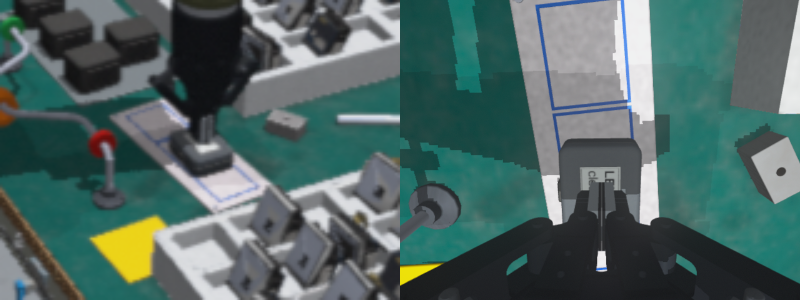

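Run:
```python
from h import *
outs=[]
for n in ("s2","w2"):
    d=load(n); o=np.ascontiguousarray(d["pixels"][:,:,::-1]); o=cv2.resize(o,None,fx=4,fy=4,interpolation=cv2.INTER_CUBIC) if n=="s2" else o
    k=4 if n=="s2" else 1
    q=(cv2.convexHull(proj(d,box((557.7,76.9,-.03),CASE,4)).astype(np.float32))*k).astype(int); cv2.polylines(o,[q],True,(0,0,255),1)
    for z,col in ((2,(0,255,0)),(21,(255,255,0)),(28,(255,0,255))):
        u=(proj(d,[[559,76.8,z]])[0]*k).astype(int); cv2.circle(o,tuple(int(v) for v in u),3,col,-1)
    u=(proj(d,[[557,77,20]])[0]*k).astype(int) if n=="s2" else np.array([320,300])
    w,h=(200,170); y0=max(0,min(u[1]-h,o.shape[0]-2*h)); outs.append(o[y0:y0+2*h,u[0]-w:u[0]+w])
print([x.shape for x in outs]); cv2.imwrite("pics/c5.png",np.hstack(outs))
```

```text
[(340, 400, 3), (340, 400, 3)]
```

View pics/c5.png

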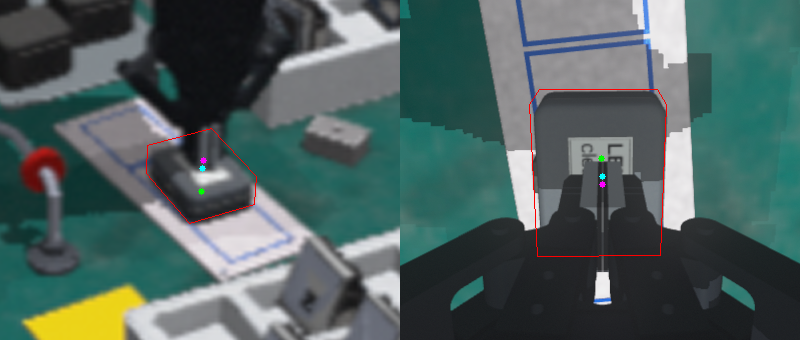

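The jaws are shut to 0 and the case appears undisturbed around or under them, which is odd. I'll reopen and close in steps, looking at each.

Run:
```python
from h import *
command_gripper(68/85); x,y=557.7,76.9; s=st("open"); robot.move_linear((x,y,24),velocity=20)
ims=[shot("wrist")["pixels"]]
for w in (56,48,40): command_gripper(w/85); st(w); ims.append(shot("wrist")["pixels"])
cv2.imwrite("pics/c6.png",np.vstack([np.hstack([cv2.resize(i[100:440,100:540],(400,300)) for i in ims[k:k+2]]) for k in (0,2)])[:,:,::-1])
```

```text
open t 30.8 w 68.1 F [0.7 0.5 0.6] p [557.6  76.9  18.8]
56 t 31.5 w 56.3 F [0.3 0.3 0.2] p [557.7  76.9  23.9]
48 t 31.8 w 47.9 F [-0.5  0.3  0.3] p [557.7  76.9  24. ]
40 t 32.1 w 39.8 F [ 0.5  0.9 -0.4] p [557.7  76.9  24. ]
```

View pics/c6.png

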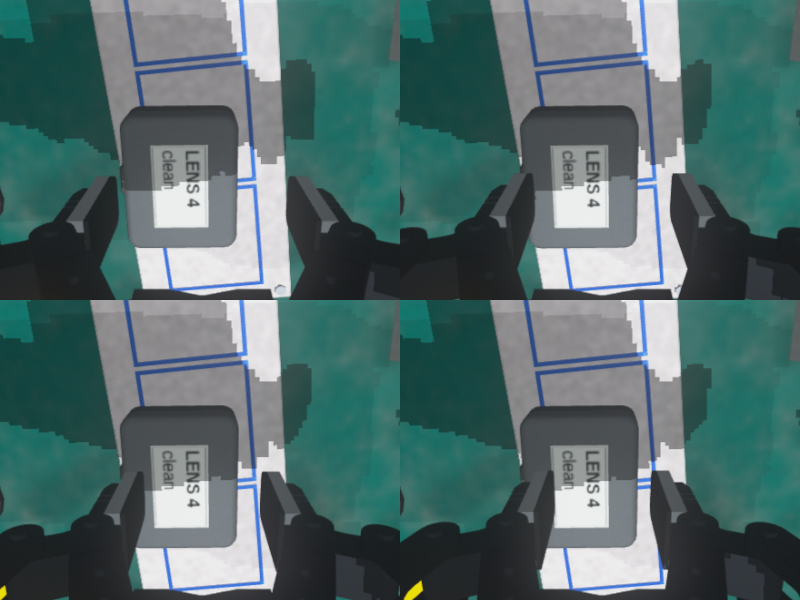

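The fingers are passing above the lid even with the TCP at z=24, so the real fingertips don't match the stated nose length at this opening. The lid contact also dragged the case a few mm. I'll measure the fingertip height directly by touching the bare part of the mat.

Run:
```python
from h import *
s=status.read_state(); robot.move_linear((557.7,76.9,ZT),velocity=150)
x,y=600,400; a=best((x,y,50),np.pi/2); robot.reach((x,y,120),down(a))
for w in (0,50,68):
    command_gripper(w/85); robot.move_linear((x,y,40),velocity=100); c=robot.move_linear((x,y,2),velocity=25,threshold=4); st(f"{w} {c}"); robot.move_linear((x,y,60),velocity=120)
d=look(557,78,"case4"); print(fit(d,darkm(d,145),CASE,4,(550,78,0)))
```

```text
0 False t 37.9 w 0.1 F [ 0.3 -0.8 -0.2] p [600.1 400.    2.2]
50 False t 41.0 w 49.9 F [-0.2  0.4  0.4] p [600.1 400.    2.2]
68 False t 44.0 w 68.1 F [ 0.5 -0.4  0.4] p [600.1 400.    2.1]
[ 6.0416e+02  7.7859e+01 -5.3000e-02  9.3700e-01]
```

No contact even with the TCP at z=2, so the tips really stand behind the reported TCP. I'll keep feeling downward.

Run:
```python
from h import *
x,y=600,400; a=best((x,y,50),np.pi/2); robot.reach((x,y,60),down(a)); robot.move_linear((x,y,12),velocity=100)
for w in (0,52):
    command_gripper(w/85); c=robot.move_linear((x,y,-30),velocity=20,threshold=4); st(f"{w} {c}"); 
    if w==0:
        d=shot("wrist","tip"); e=shot("scene","tips")
    robot.move_linear((x,y,30),velocity=80)
u=proj(e,[[x,y,3]])[0].astype(int); o=e["pixels"][u[1]-60:u[1]+60,u[0]-80:u[0]+80]
cv2.imwrite("pics/c7.png",np.hstack([cv2.resize(o,(400,300)),cv2.resize(d["pixels"],(400,300))])[:,:,::-1])
```

```text
0 True t 50.2 w 0.0 F [-1.7 -1.7  5.5] p [600.  400.   -4.3]
52 True t 53.2 w 52.0 F [-1.1 -0.1  4.9] p [600.  400.   -7.8]
```

View pics/c7.png

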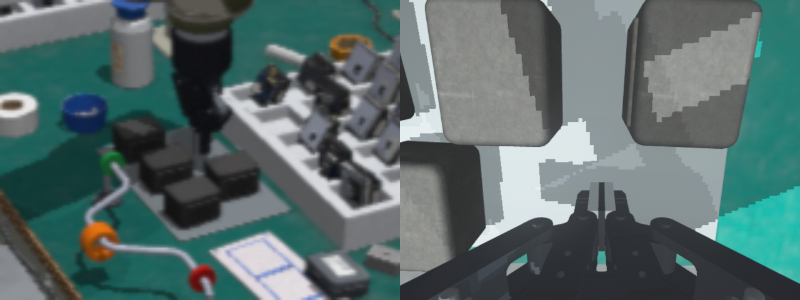

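The touch gives tips at −7 mm (shut) and −11 mm (at 52 mm) relative to the reported TCP, instead of +19. So tool z must go about 26 mm lower than nominal. The scene crop also shows the case knocked to the board's far edge. I'll check the sideways tool offset and look at the case again.

Run:
```python
from h import *
def mark(o,d,X,col,x0,y0,k):
    for p in proj(d,X): cv2.circle(o,tuple(int(v) for v in (p-[x0,y0]+.5)*k),2,col,-1)
d=load("tip"); o=cv2.resize(d["pixels"][240:360,240:400,::-1],None,fx=2.5,fy=2.5); mark(o,d,[[589,400,3],[600,400,3],[611,400,3]],(0,0,255),240,240,2.5); mark(o,d,[[578,400,3]],(255,0,0),240,240,2.5)
robot.move_linear((600,400,200)); d=look(585,78,"case5")
for z in (0,2,4): print(z,fit(d,darkm(d,145),CASE,z,(604,78,0)))
f=fit(d,darkm(d,145),CASE,2,(604,78,0)); u=proj(d,[[600,90,10]])[0].astype(int); c=np.ascontiguousarray(d["pixels"][:,:,::-1])
cv2.polylines(c,[cv2.convexHull(proj(d,box(f,CASE,2)).astype(np.float32)).astype(int)],True,(0,0,255),1)
c=cv2.resize(c[u[1]-60:u[1]+60,u[0]-80:u[0]+80],(400,300)); cv2.imwrite("pics/c8.png",np.hstack([o,c])); st("e"); print(u)
```

```text
0 [ 6.05514e+02  7.80330e+01 -2.20000e-02  9.42000e-01]
2 [ 6.04406e+02  7.75840e+01 -3.00000e-03  9.43000e-01]
4 [ 6.04329e+02  7.77390e+01 -2.40000e-02  9.39000e-01]
e t 56.5 w 51.8 F [ 0.  -0.7 -0.2] p [535.2  78.8 329.3]
[330 240]
```

View pics/c8.png

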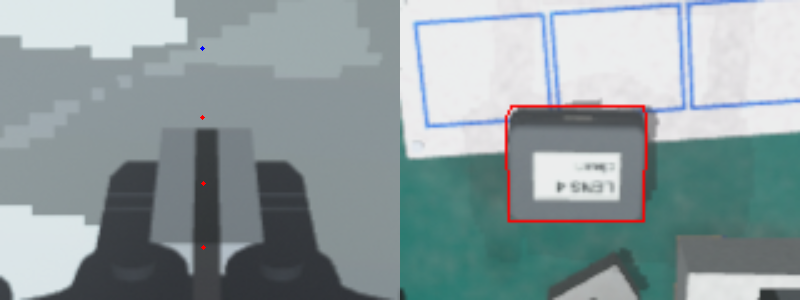

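Sideways offset is only about 2 mm, so only the depth differs. The case sits half over the board's far edge near a small box, so I'll grip it across its y and set it on the pad.

```bash
sed -i 's/zt-3),velocity=20/zt-6),velocity=20/' h.py
python3 - <<'E'
from h import *
if pick(604.4,77.7,-4,np.pi/2-.01,80):
    s=status.read_state()
    if s["grip_width"]*85>40:
        place(*PADP,-2,PY,80)
        p=(480,-10,330); robot.reach(p,down(np.pi/2)); d=shot("wrist","padchk"); print(fit(d,notgreen(d),PAD,0,(430,-30,0)),fit(d,darkm(d,145),CASE,3,(430,-30,np.pi/2)))
        st("end")
E
```

```text
gripped t 62.3 w 63.5 F [0.  1.3 4.6] p [604.9  77.7  -3.3]
lifted t 64.1 w 63.1 F [-0.4 -0.2 -0.9] p [604.2  77.7 199.4]
over t 65.8 w 63.1 F [ 0.6  0.7 -1.7] p [429.9 -30.  200. ]
down True t 68.4 w 63.0 F [-1.  -0.1  7.5] p [429.8 -30.1  -0.7]
away t 70.5 w 79.8 F [-0.9 -0.6  1.2] p [429.5 -29.9 199.5]
[ 4.3e+02 -3.0e+01 -1.5e-01  0.0e+00] [430.168 -30.633   1.618   0.916]
end t 71.9 w 80.0 F [ 0.6 -0.2  0. ] p [479.8 -10.  329.5]
```

The case is on the pad within 1 mm. Now the first adapter.

```bash
cat >> h.py <<'E'
def find(d,x,y,z0,yaw): return max((fit(d,darkm(d,v),A,z0,(x,y,yaw)) for v in (86,93,100,108)),key=lambda r:r[3])
def adapter(x,y,n,chk=True,dx=(0,0)):
    d=look(x,y,f"pre{n}"); f=find(d,x,y,3,np.pi/2); print("find",f)
    if f[3]<.87 or np.hypot(f[0]-x,f[1]-y)>8: print("DOUBT"); return False
    if not pick(f[0],f[1],-2,f[2] if abs(f[2]-1.57)<.1 else 1.57,64): return False
    if status.read_state()["grip_width"]*85<35: print("EMPTY"); return False
    X,Y,Z=PL[n]; place(X+dx[0],Y+dx[1],Z-5,BY,66)
    if chk:
        d=look(X,Y,f"post{n}"); g=find(d,X,Y,Z,BY); e=g[:2]-[X,Y]; print("placed",g,"err board x,y",np.round([e@bx,e@by],1),"yaw",round(g[2]-BY,3))
    return True
E
python3 -c "
from h import *
adapter(530,436,3)"
```

```text
find [529.513 436.605   1.524   0.928]
gripped t 77.2 w 45.1 F [0.1 0.2 2.1] p [529.7 436.7  -1.6]
lifted t 79.0 w 45.3 F [-0.2 -0.2 -1.3] p [529.4 436.5 199.3]
over t 80.1 w 44.9 F [ 0.2  1.1 -1.7] p [552.5 161.3 200. ]
down True t 82.7 w 45.2 F [-1.2  0.4  4.6] p [552.4 160.7  -0.6]
away t 84.8 w 65.8 F [ 0.8 -0.6  0.6] p [552.2 160.6 199.4]
placed [5.52301e+02 1.61208e+02 1.18000e-01 9.17000e-01] err board x,y [-0.1  0.6] yaw 0.046
```

Run:
```python
from h import *
d=load("post3"); u=proj(d,[[556,125,20]])[0].astype(int); cv2.imwrite("pics/c9.png",cv2.resize(d["pixels"][u[1]-70:u[1]+70,u[0]-110:u[0]+110,::-1],(770,490),interpolation=cv2.INTER_CUBIC))
adapter(529.5,356.5,2)
```

```text
find [527.004 360.815   1.735   0.558]
DOUBT
```

View pics/c9.png

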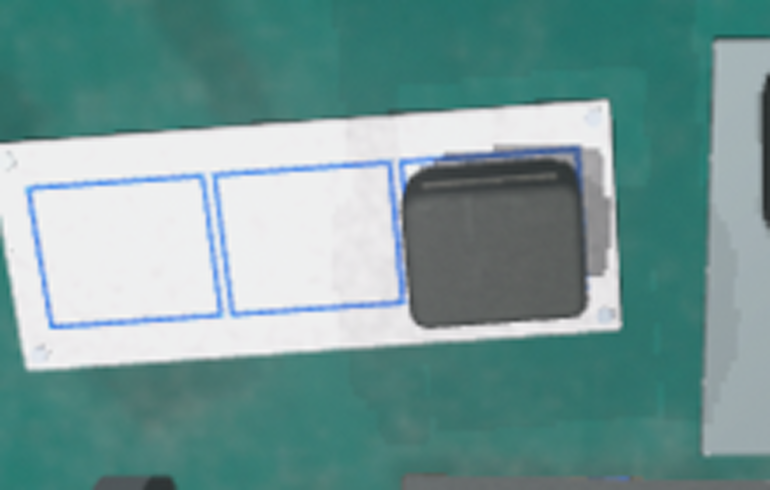

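Run:
```python
from h import *
d=load("pre2"); 
for v in range(70,131,6): print(v,fit(d,darkm(d,v),A,3,(529.5,356.5,1.57)))
u=proj(d,[[535,340,30]])[0].astype(int); c=d["pixels"][u[1]-90:u[1]+90,u[0]-120:u[0]+120,::-1]; cv2.imwrite("pics/c10.png",cv2.resize(c,(760,570)))
```

```text
70 [5.31836e+02 3.56649e+02 1.55600e+00 9.50000e-02]
76 [5.29174e+02 3.56913e+02 1.58400e+00 1.16000e-01]
82 [5.29406e+02 3.56878e+02 1.58500e+00 1.28000e-01]
88 [5.27795e+02 3.57058e+02 1.57100e+00 2.68000e-01]
94 [530.503 356.454   1.548   0.898]
100 [5.66208e+02 3.28699e+02 5.73000e-01 4.39000e-01]
106 [5.69577e+02 3.25385e+02 5.53000e-01 3.99000e-01]
112 [5.70391e+02 3.25197e+02 5.07000e-01 3.97000e-01]
118 [5.51165e+02 2.88172e+02 2.04600e+00 2.43000e-01]
124 [5.51956e+02 2.88369e+02 2.07100e+00 2.41000e-01]
130 [5.51956e+02 2.88369e+02 2.07100e+00 2.41000e-01]
```

View pics/c10.png

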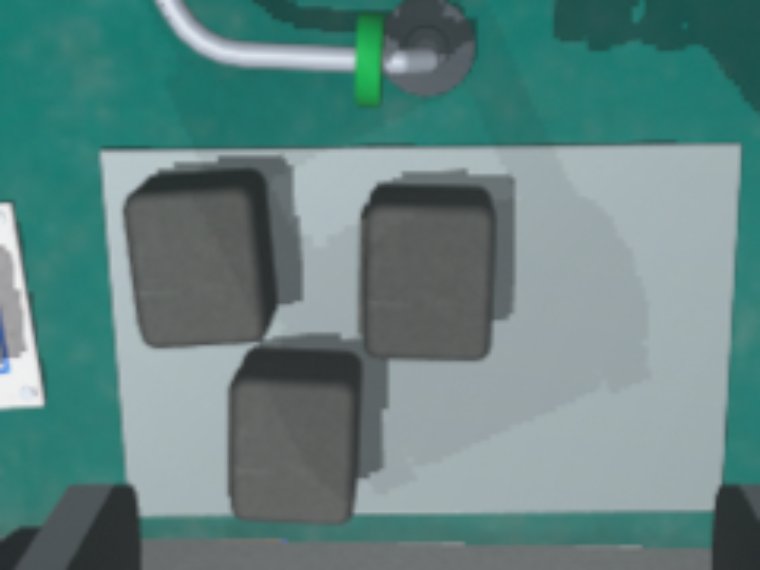

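```bash
cat >> h.py <<'E'
def darks(d,s,v=115):
    p=d["pixels"].astype(int); return ((p.max(2)<v)&(p.max(2)-p.min(2)<s)).astype(np.uint8)
def find(d,x,y,z0,yaw): return max((fit(d,m,A,z0,(x,y,yaw)) for m in [darkm(d,v) for v in (94,100)]+[darks(d,s) for s in (5,7,9,12)]),key=lambda r:r[3])
E
python3 - <<'E'
from h import *
d=load("pre2"); H,S,V=hsv(d)
for x,y in ((529.5,356.5),(524,275),(593.5,307)):
    print([fit(d,darks(d,s),A,3,(x,y,1.57)).tolist() for s in (5,7,9,12)])
d=load("post3");print([fit(d,darks(d,s),A,4,(552,161,BY)).tolist() for s in (5,7,9,12)])
E
```

```text
[[538.466, 355.434, 1.555, 0.805], [532.337, 356.236, 1.55, 0.909], [530.133, 356.189, 1.538, 0.934], [548.674, 286.464, 2.083, 0.247]]
[[530.937, 273.625, 1.505, 0.738], [529.178, 274.901, 1.586, 0.818], [524.647, 274.975, 1.596, 0.925], [526.083, 280.027, 1.769, 0.249]]
[[596.548, 306.144, 1.476, 0.873], [595.086, 306.765, 1.516, 0.911], [592.172, 307.622, 1.523, 0.885], [528.434, 280.051, 1.806, 0.25]]
[[557.687, 161.034, 0.151, 0.746], [551.897, 160.444, 0.013, 0.904], [552.116, 160.464, 0.019, 0.904], [551.557, 161.158, 0.111, 0.919]]
```

```bash
sed -i 's/(5,7,9,12)\]),key/(8,9,10)]),key/' h.py
python3 - <<'E'
from h import *
if adapter(530,356.3,2): adapter(524.5,275,1)
E
```

```text
find [530.439 356.639   1.553   0.939]
gripped t 90.9 w 45.1 F [-0.4  0.2  2.8] p [530.7 356.8  -1.6]
lifted t 92.7 w 45.0 F [ 1.  -0.3 -1.4] p [530.2 356.5 199.3]
over t 93.8 w 45.2 F [-0.2 -0.2 -0.9] p [557.   97.5 199.9]
down True t 96.4 w 45.2 F [-0.9 -0.4  5.3] p [557.   96.8  -0.6]
away t 98.5 w 65.9 F [ 0.3 -0.2 -0.4] p [556.8  96.8 199.4]
placed [5.55854e+02 9.89080e+01 1.60000e-02 9.15000e-01] err board x,y [-1.   2.2] yaw -0.055
find [538.072 288.805   2.025   0.568]
DOUBT
```

Run:
```python
from h import *
d=load("pre1")
for m,t in [(darkm(d,v),v) for v in (88,94,97)]+[(darks(d,s,v),(s,v)) for s in (7,8,9,12) for v in (100,115)]: print(t,fit(d,m,A,3,(524.5,275,1.58)))
d=look(540,110,"row")
for y in (160.8,97.5): print([find(d,554,y,4,BY).tolist()]+[fit(d,darks(d,s),A,4,(554,y,BY)).tolist() for s in (7,12)])
u=proj(d,[[556,110,20]])[0].astype(int); a=cv2.resize(d["pixels"][u[1]-60:u[1]+60,u[0]-100:u[0]+100],(500,300))
p=load("pre1"); u=proj(p,[[545,290,20]])[0].astype(int); b=cv2.resize(p["pixels"][u[1]-75:u[1]+75,u[0]-75:u[0]+75],(300,300))
cv2.imwrite("pics/c11.png",np.hstack([a,b])[:,:,::-1])
```

```text
88 [5.24520e+02 2.75443e+02 1.58100e+00 4.41000e-01]
94 [559.849 297.055   2.072   0.568]
97 [5.52738e+02 2.89131e+02 2.32100e+00 5.04000e-01]
(7, 100) [5.51120e+02 2.88244e+02 2.28400e+00 5.13000e-01]
(7, 115) [5.53559e+02 2.88462e+02 2.29800e+00 4.72000e-01]
(8, 100) [5.55255e+02 2.90221e+02 2.31900e+00 4.94000e-01]
(8, 115) [5.55211e+02 2.89084e+02 2.33500e+00 4.65000e-01]
(9, 100) [5.62753e+02 2.93523e+02 2.33300e+00 4.73000e-01]
(9, 115) [5.57915e+02 2.90768e+02 2.28800e+00 4.44000e-01]
(12, 100) [5.47403e+02 2.87707e+02 2.27600e+00 4.67000e-01]
(12, 115) [5.54140e+02 2.88319e+02 2.25100e+00 4.09000e-01]
[[552.032, 160.692, 0.13, 0.916], [552.041, 160.984, 0.13, 0.888], [551.776, 160.642, 0.12, 0.918]]
[[556.838, 99.434, 0.091, 0.922], [556.979, 99.107, 0.08, 0.919], [555.851, 99.147, 0.1, 0.923]]
```

View pics/c11.png

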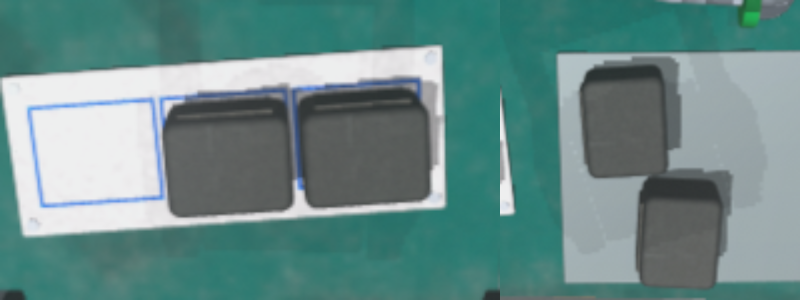

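Adapter 2 sits about 2 mm toward adapter 3, so I'll regrip and nudge it, then pick the next adapter. The other two are unmoved and match the earlier fits. The fit only failed because their blobs merged.

```bash
cat >> h.py <<'E'
def nudge(x,y,z,e):  # regrip at tool height z, shift by -e (world xy)
    a=best((x,y,z),BY); robot.reach((x,y,z+90),down(a)); command_gripper(62/85); robot.move_linear((x,y,z),velocity=110)
    command_gripper(0); robot.move_linear((x,y,z+3),velocity=40); X,Y=np.array([x,y])-e; robot.move_linear((X,Y,z+3),velocity=20)
    robot.move_linear((X,Y,z-5),velocity=20,threshold=4); st("nudged"); command_gripper(62/85); robot.move_linear((X,Y,z+100),velocity=150)
E
python3 - <<'E'
from h import *
nudge(*PL[2][:2],0,2.2*by)
if pick(524.3,275.2,-2,1.58,64) and status.read_state()["grip_width"]*85>35: place(*PL[1][:2],-1,BY,66)
d=look(540,97,"row2")
for n in (1,2,3):
    X,Y,Z=PL[n]; r=[find(d,X,Y,Z,BY)]+[fit(d,darks(d,s),A,Z,(X,Y,BY)) for s in (7,12)]
    for g in r: e=g[:2]-[X,Y]; print(n,np.round([e@bx,e@by,g[2]-BY,g[3]],2))
E
```

```text
nudged t 105.0 w 45.2 F [-0.5 -0.1  4.5] p [557.3  94.6   0.9]
gripped t 110.2 w 45.5 F [0.7 0.5 4.4] p [524.6 275.3  -1.5]
lifted t 112.0 w 45.0 F [ 0.9 -0.5 -1.8] p [524.1 275.1 199.4]
over t 113.0 w 45.5 F [ 0.8  0.2 -0.7] p [561.5  33.7 199.9]
down True t 115.6 w 45.4 F [-1.6  0.6  5.6] p [ 5.615e+02  3.300e+01 -5.000e-01]
away t 117.8 w 66.3 F [ 0.6  0.6 -0.7] p [561.4  33.  199.4]
1 [-0.15  1.24 -0.06  0.9 ]
1 [-0.14  1.22 -0.06  0.89]
1 [-0.01  1.19 -0.06  0.9 ]
2 [-0.64 -0.18  0.05  0.91]
2 [-0.16 -0.78  0.05  0.91]
2 [-0.47 -0.97  0.05  0.92]
3 [-0.44 -0.14  0.06  0.92]
3 [-0.48 -0.04  0.06  0.92]
3 [-0.42 -0.11  0.06  0.92]
```

The lower course is within about 1 mm of the outlines. Last adapter goes on the upper place over outlines 2 and 3.

Run:
```python
from h import *
adapter(593.3,307,5)
d=look(540,97,"row3")
for n in (1,5):
    X,Y,Z=PL[n]
    for g in [find(d,X,Y,Z,BY)]+[fit(d,darks(d,s),A,Z,(X,Y,BY)) for s in (7,12)]: e=g[:2]-[X,Y]; print(n,np.round([e@bx,e@by,g[2]-BY,g[3]],2))
st("t")
for q in ("collar","stop_red","stop_green"): print(q,[(np.round(r["at"]).tolist(),round(r["confidence"],2)) for r in vision.search_frame(q,"wrist")])
```

```text
find [594.673 306.292   1.525   0.933]
gripped t 123.5 w 45.1 F [-0.3  0.1  3. ] p [594.9 306.4  -1.6]
lifted t 125.3 w 45.0 F [ 0.4 -0.4 -1.4] p [594.5 306.2 199.3]
over t 126.4 w 45.4 F [ 0.3  0.4 -1.5] p [554.9 129.1 200. ]
down True t 128.6 w 45.1 F [-0.1  0.3  5.5] p [554.7 128.7  39.4]
away t 130.5 w 65.7 F [ 0.2  0.  -1. ] p [554.4 128.7 199.3]
placed [5.48833e+02 1.30181e+02 1.80000e-02 4.17000e-01] err board x,y [-5.8  1.9] yaw -0.053
1 [-0.15  1.28 -0.05  0.89]
1 [ 0.2   1.25 -0.06  0.89]
1 [ 0.02  1.24 -0.06  0.89]
5 [-5.65  4.79 -0.12  0.57]
5 [-7.57  6.   -0.07  0.52]
5 [-7.56  6.02 -0.07  0.52]
t t 132.2 w 66.1 F [ 0.6  0.2 -0.2] p [490.1  96.9 329.9]
collar [([437.0, 78.0, 79.0], 0.58), ([373.0, 196.0, 72.0], 0.57)]
stop_red [([436.0, 75.0, 77.0], 0.66), ([546.0, 129.0, 82.0], 0.2)]
stop_green [([444.0, 334.0, 69.0], 0.88)]
```

The stack touch-down height is right: 40.0 mm above the lower course. I'll use the last picture to check how the upper adapter sits, and compute the rail pose from the stops' colour blobs across the stored views.

Run:
```python
from h import *
def cen(d,kind,X,z):
    m=mask(d,kind); n,lab,s,c=cv2.connectedComponentsWithStats(m); u=proj(d,[[*X,z]])[0]
    k=[i for i in range(1,n) if s[i,4]>25 and np.hypot(*(c[i]-u))<30]
    if not k: return None
    i=max(k,key=lambda i:s[i,4]); x,y,w,h,_=s[i]
    return back(d,[x+w/2-.5,y+h/2-.5],z)[0],(w,h)
for n in ("mat","brd","mat2","row","row2","row3","pre1","case5"):
    d=load(n); print(n,[None if (r:=cen(d,*a)) is None else (np.round(r[0],1).tolist(),r[1]) for a in (("red",(434,76),62),("green",(442,335),62),("orange",(372,196),55))])
d=load("row3"); o=cv2.resize(d["pixels"][:,:,::-1],None,fx=4,fy=4,interpolation=cv2.INTER_CUBIC)
for n,c in ((5,(0,0,255)),(2,(0,255,255)),(3,(0,255,0)),(1,(255,0,255))):
    X=box((*PL[n][:2],BY),A,PL[n][2])[1::2][[0,1,3,2]]; cv2.polylines(o,[(proj(d,X)*4).astype(int)],True,c,1)
u=(proj(d,[[556,97,50]])[0]*4).astype(int); cv2.imwrite("pics/c12.png",o[u[1]-250:u[1]+250,u[0]-400:u[0]+400])
```

```text
mat [([437.3, 77.5], (np.int32(26), np.int32(31))), ([449.3, 338.1], (np.int32(9), np.int32(30))), ([373.0, 198.5], (np.int32(31), np.int32(45)))]
brd [([437.2, 77.3], (np.int32(10), np.int32(31))), ([450.2, 339.0], (np.int32(23), np.int32(30))), ([372.9, 203.1], (np.int32(30), np.int32(45)))]
mat2 [([437.0, 77.7], (np.int32(22), np.int32(30))), ([449.6, 338.5], (np.int32(11), np.int32(29))), ([373.2, 201.0], (np.int32(31), np.int32(44)))]
row [([437.4, 77.8], (np.int32(10), np.int32(30))), ([449.6, 338.8], (np.int32(24), np.int32(30))), ([372.6, 202.9], (np.int32(31), np.int32(44)))]
row2 [([437.9, 78.4], (np.int32(9), np.int32(30))), ([449.6, 338.6], (np.int32(24), np.int32(29))), ([372.8, 203.4], (np.int32(31), np.int32(43)))]
row3 [([437.9, 77.9], (np.int32(9), np.int32(30))), ([449.9, 338.9], (np.int32(25), np.int32(29))), ([372.8, 203.6], (np.int32(32), np.int32(43)))]
pre1 [([437.6, 77.9], (np.int32(20), np.int32(30))), ([449.8, 338.1], (np.int32(12), np.int32(30))), ([373.0, 201.3], (np.int32(28), np.int32(43)))]
case5 [([437.0, 78.2], (np.int32(9), np.int32(32))), ([449.7, 338.5], (np.int32(28), np.int32(32))), ([373.5, 206.2], (np.int32(29), np.int32(46)))]
```

View pics/c12.png

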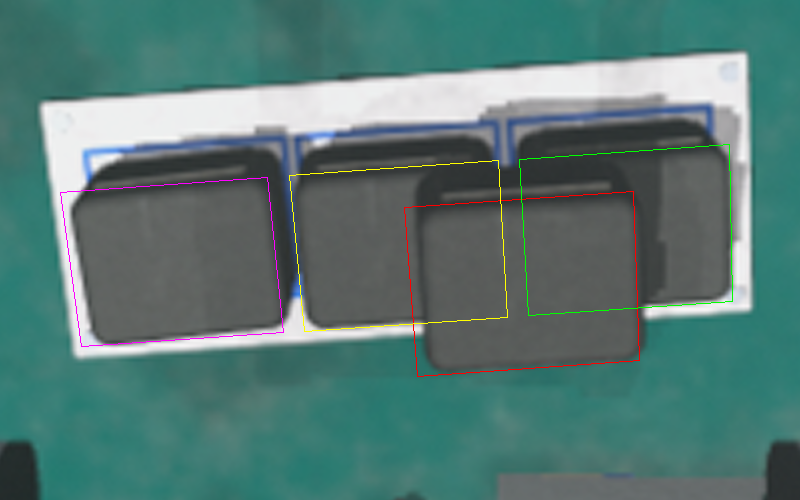

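The upper adapter, and slightly adapter 1, sit about 2 mm toward +y, so I'll nudge both. The rail pose is consistent across views (stops 261 mm apart against 260), and I'll check the whole collar path with IK before moving it.

```bash
cat > collar.py <<'E'
from h import *
TH=-0.0471; O=np.array([408.6,209.8]); RX=np.array([np.cos(TH),np.sin(TH)]); RY=np.array([-np.sin(TH),np.cos(TH)])
def W(p): return O+p[0]*RX+p[1]*RY
def path(y0,yend):
    P=[(-35,y0)]; V=[np.array(v,float) for v in((-35,y0),(-35,-35),(35,-75),(35,yend))]; out=[]
    for i in (1,2):
        u=(V[i]-V[i-1])/np.linalg.norm(V[i]-V[i-1]); v=(V[i+1]-V[i])/np.linalg.norm(V[i+1]-V[i])
        a=np.arctan2(u[1],u[0]); b=np.arctan2(v[1],v[0]); s=np.sign(b-a); T=25*np.tan(abs(b-a)/2); n=s*np.array([-u[1],u[0]]); c=V[i]-T*u+25*n
        for t in np.linspace(a,b,6): out.append((c+s*25*np.array([np.sin(t),-np.cos(t)]),t+np.pi/2))
    out.append((V[3],-np.pi/2+np.pi/2)); return out
Z=33; Y0=-9.0
def full(k): return [((*W((-35,Y0)),Z),TH+k)]+[((*W(p),Z),a+TH+k) for p,a in path(Y0,-110)]
E
python3 - <<'E'
from collar import *
for k in (0,np.pi,-np.pi):
    q=[solver.solve_ik(p,down(a)) for p,a in full(k)]; print(k,sum(x is None for x in q),np.round([x[5] for x in q if x is not None],2))
print([(np.round(p[:2],0).tolist(),round(a,2)) for p,a in full(0)])
nudge(*PL[1][:2],0,1.6*by); nudge(*PL[5][:2],40,2.0*by)
d=look(540,97,"row4")
for n in (1,):
    X,Y,Z_=PL[n]; g=find(d,X,Y,Z_,BY); e=g[:2]-[X,Y]; print(n,np.round([e@bx,e@by,g[2]-BY,g[3]],2))
# shift of upper adapter top between row3 and row4
a,b=[cv2.cvtColor(load(n)["pixels"],cv2.COLOR_RGB2GRAY) for n in ("row3","row4")]
u=proj(d,[[*PL[5][:2],84]])[0].astype(int); t=a[u[1]-30:u[1]+30,u[0]-38:u[0]+38]; r=cv2.matchTemplate(b[u[1]-42:u[1]+42,u[0]-50:u[0]+50],t,cv2.TM_CCOEFF_NORMED); print("shift px",np.array(cv2.minMaxLoc(r)[3])-12,r.max())
st("t")
E
```

```text
0 0 [ 0.27  0.24  0.02 -0.21 -0.43 -0.65 -0.87 -0.95 -0.74 -0.54 -0.34 -0.15
  0.05  0.01]
3.141592653589793 6 [-2.87  2.71  2.49  2.27  2.19  2.4   2.6   2.8 ]
-3.141592653589793 6 [-2.87  2.71  2.49  2.27  2.19  2.4   2.6   2.8 ]
[([373.0, 202.0], -0.05), ([373.0, 191.0], np.float64(-0.05)), ([373.0, 186.0], np.float64(0.16)), ([374.0, 181.0], np.float64(0.37)), ([377.0, 176.0], np.float64(0.58)), ([380.0, 172.0], np.float64(0.79)), ([384.0, 169.0], np.float64(1.0)), ([428.0, 141.0], np.float64(1.0)), ([432.0, 138.0], np.float64(0.79)), ([435.0, 134.0], np.float64(0.58)), ([438.0, 129.0], np.float64(0.37)), ([439.0, 124.0], np.float64(0.16)), ([439.0, 119.0], np.float64(-0.05)), ([438.0, 98.0], -0.05)]
nudged t 135.8 w 45.3 F [-2.6 -0.4  5.3] p [561.8  31.4   1. ]
nudged t 139.6 w 45.2 F [-1.3 -0.4  5. ] p [555.  126.7  40.9]
1 [-0.37 -0.14 -0.06  0.91]
shift px [-3  1] 0.9606167
t t 142.2 w 61.8 F [-0.   0.1  0.5] p [490.   97.  329.2]
```

Nudges worked. Now the collar.

Run:
```python
from collar import *
F=full(0); (p,a)=F[0]
robot.reach((p[0],p[1],150),down(a)); command_gripper(62/85)
c=robot.move_linear(p,velocity=80,threshold=8); st(f"at collar {c}")
if not c:
    command_gripper(0); s=st("grip")
    if s["grip_width"]*85>30:
        for p,a in F[1:]:
            c=robot.move_linear(p,down(a),velocity=40,threshold=20)
            if c: st("JAM"); break
        st("end path")
        if not c:
            q=W((35,-119)); c=robot.move_linear((*q,Z),velocity=12,threshold=6); s=st(f"stop {c}"); print("rail y",(s["tool_pos"][:2]-O)@RY,"want -115")
```

```text
at collar False t 145.7 w 61.8 F [ 0.2  0.  -0.6] p [373.5 202.5  33.3]
grip t 146.0 w 37.4 F [-1.4  0.6  5.6] p [373.4 202.5  33.4]
end path t 152.1 w 37.2 F [-2.9 -1.1  7.2] p [438.4  97.8  33.3]
stop False t 153.0 w 37.0 F [-1.3  2.3  6.5] p [438.   89.2  33.3]
rail y -119.08723528671469 want -115
```

Run:
```python
from collar import *
q=W((35,-132)); c=robot.move_linear((*q,Z),velocity=12,threshold=6); s=st(f"stop {c}"); print("rail y",(s["tool_pos"][:2]-O)@RY)
p=s["tool_pos"]; shot("scene","sc_end")
d=load("sc_end")
for k in ("orange","red"):
    n,lab,t,ce=cv2.connectedComponentsWithStats(mask(d,k)); u=proj(d,[[438,85,60]])[0]; print(k,np.round(u),[(t[i].tolist()) for i in range(1,n) if t[i,4]>8 and np.hypot(*(ce[i]-u))<60])
```

```text
stop True t 153.7 w 36.8 F [0.  3.6 4.4] p [437.7  82.7  33.4]
rail y -125.58928408304654
orange [322. 260.] [[318, 256, 6, 4, 10], [317, 258, 13, 14, 81]]
red [322. 260.] []
```

Run:
```python
from collar import *
p=status.read_state()["tool_pos"]; command_gripper(62/85); robot.move_linear((*p[:2],170),velocity=150); st("up")
robot.reach((510,95,280),down(np.pi/2)); d=shot("wrist","fin1")
for k in ("orange","red"):
    n,lab,t,ce=cv2.connectedComponentsWithStats(mask(d,k)); u=proj(d,[[438,85,60]])[0]; print(k,np.round(u),[(t[i].tolist()) for i in range(1,n) if t[i,4]>8 and np.hypot(*(ce[i]-u))<80])
print("gap test: px/mm",np.linalg.norm(np.diff(proj(d,[[438,80,62],[438,90,62]]),axis=0))/10)
for y in (77.8,81.8,92.8): print(y,proj(d,[[437.5,y,62],[437.5,y,75]]).round(1).tolist())
```

```text
up t 155.2 w 62.0 F [-0.1  0.3  0.5] p [437.2  82.7 169.2]
orange [310. 122.] [[294, 98, 27, 47, 801]]
red [310. 122.] [[297, 107, 9, 30, 231]]
gap test: px/mm 1.1523446934426627
77.8 [[301.6, 121.1], [300.8, 121.0]]
81.8 [[306.2, 121.1], [305.6, 121.0]]
92.8 [[318.9, 121.1], [318.7, 121.0]]
```

Run:
```python
from h import *
d=load("fin1"); o=mask(d,"orange"); r=mask(d,"red")
for y in range(94,150,2): print(y,"".join("R" if r[y,x] else "o" if o[y,x] else "." for x in range(280,345)))
print(d["pixels"][121,290:336].tolist())
d2=load("row4"); o=mask(d2,"orange"); r=mask(d2,"red"); u=proj(d2,[[437.5,78,62]])[0].astype(int); print("before, no collar:")
for y in range(u[1]-20,u[1]+20,3): print("".join("R" if r[y,x] else "o" if o[y,x] else "." for x in range(u[0]-20,u[0]+25)))
```

```text
94 .................................................................
96 .................................................................
98 .................oooooooooooo....o...............................
100 ................ooooooooooooooooooooooooo........................
102 ...............oooooooooooooooooooooooooo........................
104 ...............oooooooooooooooooooooooooo........................
106 ...............ooooooooooooooooooooooooo.........................
108 ...............ooo.RRRRRRRoooooooooooooo.........................
110 ..............ooooRRRRRRRRoooooooooooooo.........................
112 ..............ooooRRRRRRRRoooooooooooooo.........................
114 ..............ooooRRRRRRRR.ooooooooooooo.........................
116 ..............o.ooRRRRRRRR.ooooooooooooo.........................
118 ..............o.ooRRRRRRRR.o.........ooo.........................
120 ..............o.ooRRRRRRRRoo..........oo.........................
122 ..............o.ooRRRRRRRRoo..........oo.........................
124 ..............o.o.RRRRRRRRoo..........oo.........
[... 1566 characters left out ...]
7], [184, 192, 205], [182, 191, 204]]
before, no collar:
.............................................
.............................................
..................RRRRRRR....................
.................RRRRRRRR....................
.................RRRRRRRR....................
.................RRRRRRRR....................
.................RRRRRRRR....................
.................RRRRRRRR....................
.................RRRRRRRR....................
.................RRRRRRRR....................
.................RRRRRRRR....................
.................RRRRRRR.....................
.............................................
.............................................
```

The mask shows the collar's orange on both sides of the red disc: it overlaps the stop by about 10 mm, because the contact there is very soft. I'll regrip it and draw it back to face-to-face contact, 15 mm centre to centre.

Run:
```python
from collar import *
a=TH; p=W((35,-125.4)); robot.reach((*p,150),down(a)); command_gripper(62/85); c=robot.move_linear((*p,Z),velocity=80,threshold=8); st(f"at {c}")
if not c:
    command_gripper(0); st("grip"); q=W((35,-114.8)); robot.move_linear((*q,Z),velocity=15); st("moved"); command_gripper(62/85); robot.move_linear((*q,170),velocity=150)
robot.reach((510,95,280),down(np.pi/2)); d=shot("wrist","fin2"); o=mask(d,"orange"); r=mask(d,"red"); st("t")
for y in range(96,150,4): print(y,"".join("R" if r[y,x] else "o" if o[y,x] else "." for x in range(280,345)))
for y in (77.8,81.8,92.8,103.8): print(y,proj(d,[[437.5,y,62],[437.5,y,75]]).round(1).tolist())
```

```text
at False t 159.9 w 61.9 F [-0.  -0.  -0.7] p [437.9  82.9  33.3]
grip t 160.2 w 37.1 F [-2.7 -0.3  5.3] p [437.7  82.9  33.3]
moved t 161.1 w 37.1 F [-2.1 -2.4  5.3] p [438.3  93.3  33.3]
t t 164.0 w 62.0 F [0.2 0.3 0.3] p [509.8  95.  279.6]
96 .................................................................
100 ............................ooooooooooooooooooooooooo............
104 ...................RRRRRRRooooooooooooooooooooooooooo............
108 ..................RRRRRRRRooooooooooooooooooooooooooo............
112 .................RRRRRRRRRooooooooooooooooooooooooooo............
116 .................RRRRRRRRR.o.........ooooooooooooooo.............
120 ..................RRRRRRRRoo......................oo.............
124 .................RRRRRRRRRoo.......................o.............
128 .................RRRRRRRRRoooooooooo..............oo.............
132 .................RRRRRRRRRoooooooooooooooooooooooooo.............
136 .................RRRRRRRRRooooooooooooooooooooooooo..............
140 ..........................ooooooooooooooooooooooooo..............
144 ......................................oooooooooooo...............
148 .................................................................
77.8 [[301.5, 121.1], [300.8, 121.0]]
81.8 [[306.2, 121.1], [305.6, 121.0]]
92.8 [[318.8, 121.1], [318.7, 121.0]]
103.8 [[331.5, 121.1], [331.9, 121.0]]
```

Red and orange are now face to face (collar columns 306–331, as predicted for contact). One last check of the case and stack, then hand in.

Run:
```python
from h import *
robot.reach((480,-10,330),down(np.pi/2)); d=shot("wrist","f_pad"); print("case",fit(d,darkm(d,145),CASE,3,(430,-30,np.pi/2)))
d=look(540,97,"row5"); X,Y,Z=PL[1]; g=find(d,X,Y,Z,BY); e=g[:2]-[X,Y]; print(np.round([e@bx,e@by],1))
a,b=[cv2.cvtColor(load(n)["pixels"],cv2.COLOR_RGB2GRAY) for n in ("row4","row5")]
u=proj(d,[[B[0],B[1],40]])[0].astype(int); t=a[u[1]-60:u[1]+60,u[0]-120:u[0]+120]; r=cv2.matchTemplate(b[u[1]-66:u[1]+66,u[0]-126:u[0]+126],t,cv2.TM_CCOEFF_NORMED); print("board view shift",np.array(cv2.minMaxLoc(r)[3])-6,round(float(r.max()),3))
s=st("t")
if r.max()>.97: robot.hand_in(); print("handed in")
```

```text
case [430.149 -30.005   1.604   0.817]
[-0.3 -0.2]
board view shift [-1  0] 0.984
t t 165.2 w 61.7 F [-0.1 -1.3  0.5] p [489.9  97.4 329.5]
the job is handed in; nothing more can be done
handed in
```

I handed the job in at about 165 s of the 210 s. The lens case is in the middle of the yellow pad. Four adapters were present, so three are in the outlines and one is on top, across the joint of outlines 2 and 3. The collar is at the red stop.

**Last checks**
- **Case:** it measured within about 1 mm of the pad's centre. It is turned a quarter turn, because I had to grip it across its y.
- **Lower adapters:** the measured offsets from the outline centres are 0–1 mm. Their yaw read within 0.06 rad, about the noise of the fit.
- **Upper adapter:** touch-down height was right, 40.0 mm above the lower course. It sat about 2 mm off along the board, so I nudged it back. I confirmed that only by image shift, because the box fit could not separate it from the adapters below.
- **Collar:** it is face to face with the red stop, and the colour masks show no gap or overlap.

**What went wrong on the way**
- **Fingertip depth:** the fingertips stood about 26 mm farther back than the stated nose length. The first two grasps of the case therefore closed above or on its lid, the second pressing down with about 15 N. I measured the real depth by touch and corrected for it.
- **Case moved:** it ended up about 5 cm off, at the board's edge, before I picked it up. I think it was the announced knock, after my second grasp may have dragged it slightly.
- **Nudges:** I regripped and shifted adapters 1, 2 and the upper one by about 2 mm each to centre them.
- **Collar overshoot:** the push at the stop gave little resistance, and the collar ended about 10 mm into the stop. I drew it back to contact.

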